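# Refit the blade plate on the bar's fruit wedger

## Robot

A 6-joint arm with a two-finger parallel gripper is mounted at the origin on the work surface. World frame = base frame: x ahead of the robot, y to its left, z up, the work surface at z = 0. Lengths are in mm, angles in rad, forces in N, time in s.
With the tool pointing down it reaches from about 400 to 925 mm from the base axis. Payload 12.5 kg.
Tool frame: the origin (TCP) lies at the very end of the fingers, on their centre line; the grasp point (between the pads) lies r.grip_depth behind it (r.grip_depth is the distance from the TCP to the grasp point, in mm); x points along the fingers, y is the direction in which the jaws open and shut, and the axes are right-handed (so a half turn about x gives the same grasp; the last joint's range is limited). The gripper opens to 95 mm and grips with 3 to 60 N. Pads are 20 mm wide; open, the fingers measure 119 mm over their backs; the gripper's body (75 mm by 180 mm) begins 59 mm behind the grasp point.
Start: joints at [-1.432, 0.491, 1.559, -0, 1.092, -0.106], TCP at [151.499, -606.379, 214.661] pointing down, gripper open.
Joint ranges: [-3.1, 3.1], [-0.84, 2.19], [0.05, 2.79], [-1.13, 4.28], [0.06, 2.93], [-2.69, 2.69]. Speed limits (rad/s): [2.22, 2.22, 2.79, 3.14, 3.14, 3.14].

## Interface

Orientations are given as a unit quaternion [w, x, y, z].
In Python, from bench import r, capture, ticket, spotter gives the robot as it stands. The module is installed in compiled form; this text tells all that it offers.
- The arm moves only by the tool step_arm, never from a script. Its argument "deltas" is a list of rows, each an object of numbers: "tx", "ty", "tz": the shift along the tool's x, y, z in mm; "yaw": the turn about the tool's x in degrees; "jaw": the finger opening in mm, from 0 to 95.1. A call has 1 to 20 rows; each row shifts and turns the commanded pose from where the row before left it, along the tool's axes as they then stand; what a row does not reach is not made up. A row lasts 1/12 s, in which the tool goes at most 41.7 mm and 7.16 degrees, less where a joint would pass 70% of its speed; a pose out of reach is approached as far as the arm can. A call with a gripper value outside its range is refused whole. The fingers move at their own pace and stop on an object; "newtons" is the grip in N (left out, the last holds). Time passes only in rows, so rows that do not move let the fingers close. It gives the time, the measured TCP pose, the force and the opening at its end, in the units of the state.
- r.sense(): the state, without advancing time (a new reading comes with each control period).
- capture(name): name is "side" or "top"; returns a dict with "pixels" (480x640x3 uint8, red, green, blue), "intrinsics" (3x3 intrinsics, pixels), "pose" (4x4, takes a point from camera to world coordinates). Camera axes: x right, y up, looking along -z (the intrinsics and any distortion apply to the point x, -y, -z); pixel columns grow to the right and rows downward; lengths in mm; the calibration is good to about 2 mm. A picture is of the moment at which its call begins. There is no depth.
- ticket.close_job(): hands the job in, once; it reports no verdict.
Trained networks look in a picture, given as the dict that the camera call returned (one of the last four; its "shot" number tells which), for a name from the list of things; names that differ only in an ending like _2 or _b are one class to them, and where a whole thing is asked for, a point or a joint stands for the part that bears it (a point fixed in the world has none). Each returns a list of dicts, best first, with "score" (0 to 1); they miss things now and then, are a little off and sometimes report something else, mostly with a low value. They report only what shows in the picture. A call takes as long as a camera call. They do not tell look-alikes from the thing itself.
- spotter.regions_of(picture, query): "pixels" (480x640 bool, what is visible of it) and "rect" ([left, top, right, bottom] in pixels, round what is visible of it).
The state is a dict: "time": time; "joint_positions": joint angles; "qd": joint speeds; "tau": joint torques, N m; "tcp_pos": TCP position; "orientation": TCP orientation; "wrist_force": force on the tool from outside, world axes, zero at the start; "torque": the same for the moment, N m; "grip_width": finger opening in mm.
Only numpy, scipy, OpenCV 4.12 (cv2) and the standard library are available. Lean on these libraries where they do the work, as an engineer would, in place of code of your own. Each camera call takes 0.05 s, during which the arm holds its last target.

## Task

Put the washed blade plate back on the fruit wedger: lay it on the two studs of the seat and slide it about with light pressure until you feel both holes drop over the studs and it lies flush on its seat, then swing the catch all the way round so that it lies across the plate's edge. Set it down gently and never force it: press no harder than about 30 N. Leave everything else on the bar where it is.

Things in the scene. Friction and masses are not known exactly. Their poses are not given: they have to be found in the camera images.
- plate_mid (a point): Loose blade plate, bare aluminium, 0.28 to 0.46 kg: flange 110 (x) by 166 (y) by 6 mm, with an upright eight-sided collar round the blades, 60 mm across flats (facing +-x, +-y and the diagonals), 36 mm tall above the flange: grip it there. Point: plate centre, 21 mm above the underside, 21 mm below the collar's top. z up. Starts flat on the runner across the bar from the wedger.
- plate_hole (a point): One of two alike round 13 mm holes through the plate's flange, at the flange's underside: here at y = +68 mm of the plate; the other at y = -68 mm, both at x = 0. So the plate fits either way round (half a turn makes no difference).
- wedger_stand: Fruit wedger stand, grey, fast on the counter: four legs and a deck 180 (x) by 230 (y) mm, top 132 mm above the origin, which is under its centre at foot level. Its front, with the catch, faces its -x. On the deck is a dark steel seat with a flat top, 142 mm above the origin, where the blade plate belongs: seated, plate_mid is 163 mm above the origin, its y along the stand's y.
- seat_nominal (a point): Nominal centre of the seat's top, on the stand's axis. Two studs, 10 mm thick, tips chamfered 0.8 mm, rise 9 mm from the seat, 68 mm either side of its centre along the stand's y. But the seat is clamped in slots: it and both studs sit up to 7 mm off nominal along the stand's x and also up to 7 mm along y, unmeasured. It does not turn or shift in use. Axes as the stand's.
- catch (a joint): Angle of the flat swing catch (rad), pivoted upright at the stand's front. At 0 its 40 mm nose points along the stand's +y, clear of the plate; it grows clockwise seen from above; at 1.57 the nose points along +x, over the plate's edge (1.5 mm above the seated flange; an unseated plate blocks it). Stops -0.25 and 1.65. Starts within 0.2 of 0. Stays where left; about 1.3 N at the peg turns it.
- catch_peg (a point): Middle of the black upright peg, 12 mm thick and 26 mm tall, on the catch's tail, opposite the nose, 40 mm from the pivot: pinch or push it to turn the catch. The lever (5 mm thick, 12 mm wide) is below it, its top 13 mm under this point.
- catch_pivot (a point): Point on the catch's upright pivot axis, at the height of catch_peg; 80 mm in front of the stand's centre (x = -80 mm, y = 0).
- shaker_tin: Steel shaker tin, 90 mm across, 165 mm tall, upright on the runner; origin under its centre. Leave alone.
- jigger: Steel double-cone jigger, 42 mm across, 85 mm tall, upright on the runner; origin under its centre. Leave alone.
- cherry_bowl: Small glass bowl of cherries, 86 mm across, 40 mm tall; origin under its centre. Leave alone.
- syrup_bottle: Brown syrup bottle, 66 mm across, 240 mm tall; origin under its centre. Leave alone.
- bar_spoon: Steel bar spoon, 240 mm long, lying along its x. Leave alone.
- pusher: The wedger's own pusher, lying at the side, not needed now: cross-head with two 270 mm guide rods along its x and a black handle, 350 by 185 mm, 34 mm high; origin under its middle. Leave alone.
Things that resemble listed ones, but are neither listed nor needed, are in the scene too. What is shaped like the part that bears plate_mid but red or yellow is not meant.

How it is judged:
By the outcome, as a careful person would: the job done as asked, in the order asked, and still so for the second after the job is handed in, with the robot touching nothing.
It also fails if it takes over 72 s, if anything falls off the work surface, if the arm or the gripper's body presses on something with over 40 N, if the wrist force passes 120 N, or if a joint passes its speed limit or range.

## Working session

There is one attempt and no reset: what is moved stays moved. The work goes in short steps, Python scripts to look and compute and a tool call to move; the robot and the scene stay as the last step left them, time stands still between calls to the robot, and variables do not carry over. Pictures are saved under pics/ and viewed, and the job is handed in when it is done.

Besides the shell and the picture viewer there is one more tool, called after ">>>" by a JSON object that holds its "api" and its "payload", one argument or row to a line. step_arm: Moves the arm, as the interface text tells. Its arguments: {"type":"object","properties":{"deltas":{"type":"array"},"newtons":{"type":"number"}},"required":["deltas"]}

```bash
mkdir -p pics; cat > h.py <<'E'
import numpy as np, cv2
from bench import r, capture, ticket, spotter
def save(p,n): cv2.imwrite(f'pics/{n}.png', cv2.cvtColor(p['pixels'],cv2.COLOR_RGB2BGR))
def ray(p,u,v):
    K=np.array(p['intrinsics']);T=np.array(p['pose'])
    d=np.linalg.inv(K)@np.array([u,v,1.]); d=np.array([d[0],-d[1],-d[2]])
    return T[:3,3],T[:3,:3]@d
def atz(p,u,v,z):
    o,d=ray(p,u,v); return o+d*(z-o[2])/d[2]
def proj(p,X):
    K=np.array(p['intrinsics']);T=np.array(p['pose'])
    c=T[:3,:3].T@(np.asarray(X,float)-T[:3,3]); q=K@np.array([c[0],-c[1],-c[2]]); return q[:2]/q[2]
E
python3 - <<'E'
from h import *
import pickle
s=r.sense();print(s,r.grip_depth)
for n in('top','side'):
    p=capture(n);save(p,n+'0');pickle.dump(p,open(n+'0.pkl','wb'))
    print(n,p['intrinsics'],p['pose'],[k for k in p])
    for q in('plate_mid','wedger_stand','catch','shaker_tin','jigger','cherry_bowl','syrup_bottle','bar_spoon','pusher'):
        for d in spotter.regions_of(p,q): 
            m=d['pixels'];ys,xs=np.nonzero(m);print(q,round(d['score'],2),d['rect'],m.sum(),xs.mean().round(1),ys.mean().round(1))
E
```

```text
{'time': 0.0, 'joint_positions': array([-1.43157471e+00,  4.91552553e-01,  1.55946354e+00,  3.16595500e-05,
        1.09169336e+00, -1.05585808e-01]), 'qd': array([ 0.00151292,  0.00119419, -0.00079515, -0.00083992, -0.00022594,
        0.00029609]), 'tau': array([-2.62897656e-04, -6.12644148e+01, -2.58180678e+01,  6.92770234e-02,
        4.82588774e-02, -8.59797728e-05]), 'tcp_pos': array([ 151.48434728, -606.10794646,  214.06124957]), 'orientation': array([ 0.08593642,  0.70182003,  0.08672634, -0.70181345]), 'wrist_force': array([0.29610933, 0.29435441, 0.56214746]), 'torque': array([-0.00527576,  0.00206804,  0.00574798]), 'grip_width': 95.05875935352064} 18.8
top [[444.92557226   0.         320.81260654]
 [  0.         444.92557226 248.17967108]
 [  0.           0.           1.        ]] [[ 1.18197864e-02  9.98511901e-01 -5.32379285e-02  4.01205443e+02]
 [-9.99928885e-01  1.18874984e-02  9.55385707e-04  2.84905049e+01]
 [ 1.58682979e-03  5.32228500e-02  9.98581399e-01  1.55249884e+03]
 [ 0.00000000e+00  0.00000000e+00  0.00000000e+00  1.00000000e+00]] ['pixels', 'intrinsics', 'p
[... 1199 characters left out ...]
els', 'intrinsics', 'pose', 'shot']
plate_mid 0.86 [347.0, 356.5, 426.0, 403.5] 3533 385.2 380.4
plate_mid 0.77 [374.6, 197.5, 416.8, 242.1] 1070 398.9 221.4
plate_mid 0.62 [232.9, 294.4, 298.8, 360.6] 2848 262.2 324.9
wedger_stand 0.76 [268.5, 136.4, 344.0, 221.6] 4909 304.3 176.0
catch 0.71 [269.5, 135.6, 340.7, 221.3] 4838 304.6 175.7
shaker_tin 0.82 [216.2, 189.5, 257.0, 255.3] 1895 235.1 221.4
jigger 0.63 [264.5, 227.6, 283.4, 264.9] 325 273.0 246.6
cherry_bowl 0.89 [302.5, 242.1, 336.1, 267.4] 680 317.5 253.4
syrup_bottle 0.86 [307.7, 75.9, 330.4, 134.9] 887 318.7 111.4
bar_spoon 0.79 [339.2, 143.5, 414.7, 155.3] 353 380.2 149.1
pusher 0.96 [125.6, 394.3, 313.0, 479.8] 4604 191.5 436.7
```

```bash
python3 - <<'E'
import cv2
for n,c,k in(('top0',(130,150,530,350),2),('side0',(110,60,450,480),1.4)):
    im=cv2.imread(f'pics/{n}.png');im=im[c[1]:c[3],c[0]:c[2]]
    cv2.imwrite(f'pics/{n}c.png',cv2.resize(im,None,fx=k,fy=k,interpolation=cv2.INTER_CUBIC))
E
```

```text
(no output)
```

View pics/top0c.png

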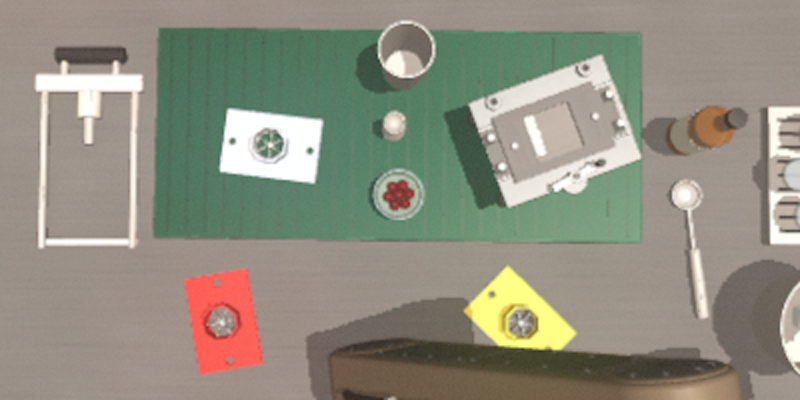

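View pics/side0c.png

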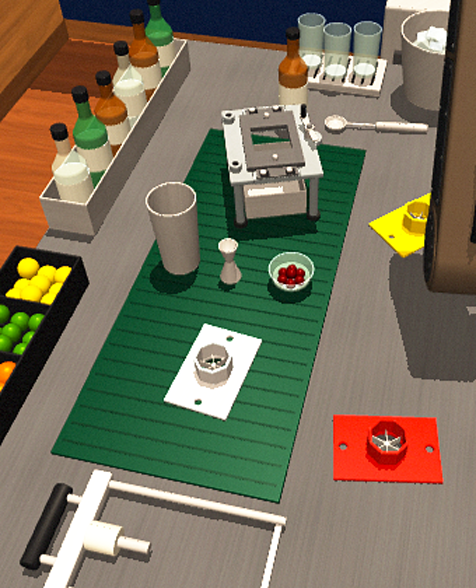

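The top view shows the bare (white) plate at about (265,222) and the stand at about (406,216), with the catch at about (419,237). The red and yellow plates are look-alikes. Next I'll zoom in to measure.

```bash
python3 - <<'E'
import cv2,pickle
for n,c,k in(('top',(235,198,300,248),12),('top',(358,170,458,262),8),('side',(225,285,305,365),7),('side',(255,125,355,230),5.6)):
    p=pickle.load(open(n+'0.pkl','rb'));im=p['pixels'][:,:,::-1];im=im[c[1]:c[3],c[0]:c[2]]
    im=cv2.resize(im,None,fx=k,fy=k,interpolation=cv2.INTER_CUBIC)
    for x in range(c[0]//10*10+10,c[2],10):
        cv2.line(im,(int((x+.5-c[0])*k),0),(int((x+.5-c[0])*k),6),(0,0,255),1);cv2.putText(im,str(x),(int((x+.5-c[0])*k),18),0,.4,(0,0,255),1)
    for y in range(c[1]//10*10+10,c[3],10):
        cv2.line(im,(0,int((y+.5-c[1])*k)),(6,int((y+.5-c[1])*k)),(0,0,255),1);cv2.putText(im,str(y),(8,int((y+.5-c[1])*k)),0,.4,(0,0,255),1)
    cv2.imwrite(f'pics/{n}_z{c[0]}.png',im)
E
```

```text
(no output)
```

View pics/top_z235.png

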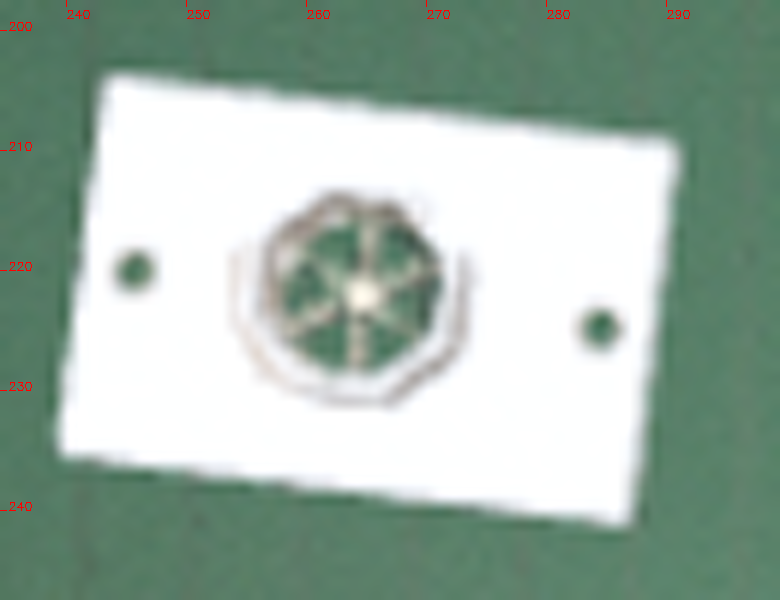

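View pics/top_z358.png

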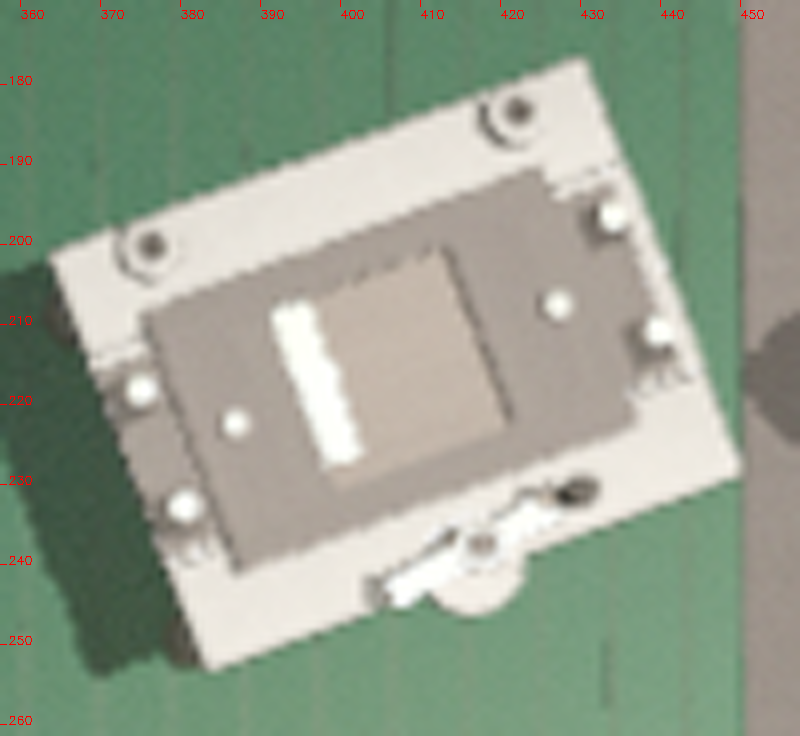

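View pics/side_z225.png

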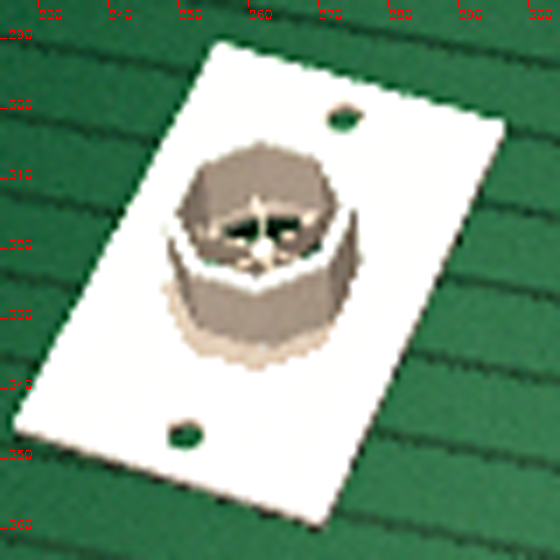

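View pics/side_z255.png

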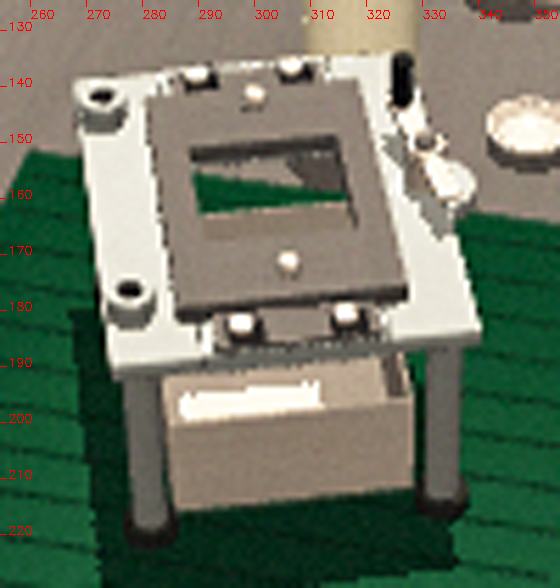

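```bash
cat > m.py <<'E'
from h import *
import pickle
from scipy.optimize import least_squares
from scipy.spatial.transform import Rotation as R
P={n:pickle.load(open(n+'0.pkl','rb')) for n in('top','side')}
def blob(n,u,v,w,bright):
    g=P[n]['pixels'].astype(float).mean(2)[v-w:v+w+1,u-w:u+w+1]
    g=g if bright else 255-g
    b=np.median(np.r_[g[0],g[-1],g[:,0],g[:,-1]]); q=np.clip(g-b-15,0,None)
    yy,xx=np.mgrid[-w:w+1,-w:w+1]; return np.array([u+(q*xx).sum()/q.sum(),v+(q*yy).sum()/q.sum()])
def tri(a,b):
    o1,d1=ray(P['top'],*a);o2,d2=ray(P['side'],*b)
    A=np.stack([d1,-d2],1);s=np.linalg.lstsq(A,o2-o1,rcond=None)[0]
    x1=o1+d1*s[0];x2=o2+d2*s[1];return (x1+x2)/2,np.linalg.norm(x1-x2)
E
python3 - <<'E'
from m import *
c={}
c['hL']=blob('top',245,220,3,0),blob('side',250,347,4,0)
c['hR']=blob('top',284,225,3,0),blob('side',273,301,4,0)
c['sL']=blob('top',387,222,3,1),blob('side',303,171,3,1)
c['sR']=blob('top',427,207,3,1),blob('side',298,142,3,1)
for k,(a,b) in c.items():
    print(k,a.round(2),b.round(2),[np.round(t,2) for t in tri(a,b)], [np.round(atz(P['top'],*a,z),1)[:2] for z in (6,151)],[np.round(atz(P['side'],*b,z),1)[:2] for z in (6,151)])
q=r.sense()['orientation'];print(R.from_quat(q[[1,2,3,0]]).as_matrix().round(3))
E
```

```text
hL [245.73 220.14] [250.97 346.78] [array([578.93, 290.02,   8.84]), np.float64(1.39)] [array([578.6, 290.3]), array([561.9, 265.8])] [array([580.4, 288.5]), array([539.2, 370.2])]
hR [284.54 224.94] [273.66 301.49] [array([563.69, 154.49,   8.69]), np.float64(1.24)] [array([563.4, 154.6]), array([548.2, 142.7])] [array([565. , 152.7]), array([525.9, 253.2])]
sL [387.04 222.37] [305.58 170.81] [array([ 560.43, -180.57,  156.22]), np.float64(1.6)] [array([ 576.7, -203.2]), array([ 560.2, -181.5])] [array([ 607.9, -358.1]), array([ 562.9, -186.7])]
sR [427.4  207.63] [299.98 141.  ] [array([ 608.46, -308.09,  155.75]), np.float64(0.91)] [array([ 630.2, -344.3]), array([ 608.7, -309.3])] [array([ 663.4, -506.4]), array([ 610.6, -314.4])]
[[ 0.     0.242 -0.97 ]
 [-0.    -0.97  -0.242]
 [-1.     0.     0.   ]]
```

>>> {"api": "step_arm", "payload": {
  "deltas": [
    {"tx": -25,"jaw": 95},
    {"tx": -25},
    {"ty": -24.8,"tz": -26},
    {"ty": -24.8,"tz": -26},
    {"ty": -24.8,"tz": -26},
    {"ty": -24.8,"tz": -26},
    {"ty": -24.8,"tz": -26},
    {"ty": -24.8,"tz": -26},
    {"ty": -24.8,"tz": -26},
    {"ty": -24.8,"tz": -26},
    {"ty": -24.8,"tz": -26},
    {"ty": -24.8,"tz": -26},
    {"ty": -24.8,"tz": -26},
    {"ty": -24.8,"tz": -26},
    {"ty": -24.8,"tz": -26},
    {"ty": -24.8,"tz": -26},
    {"ty": -24.8,"tz": -26}
  ]
}}

```text
schema error: expected keys tx, ty, tz, yaw, jaw
```

>>> {"api": "step_arm", "payload": {
  "deltas": [
    {"yaw": -7},
    {"yaw": -7},
    {"yaw": -7},
    {"yaw": -7},
    {"yaw": -7},
    {"yaw": -7},
    {"yaw": -7},
    {"yaw": -7},
    {"yaw": -7},
    {"yaw": -6.6}
  ]
}}

```text
schema error: expected keys tx, ty, tz, yaw, jaw
```

```bash
cat >> h.py <<'E'
from scipy.spatial.transform import Rotation as Rn
def st():
    s=r.sense();q=s['orientation'];M=Rn.from_quat(q[[1,2,3,0]]).as_matrix()
    print('t',round(s['time'],2),'p',s['tcp_pos'].round(2),'yawY',np.degrees(np.arctan2(M[1,1],M[0,1])).round(2),'F',s['wrist_force'].round(1),'M',s['torque'].round(2),'w',round(s['grip_width'],1),'tilt',M[:,0].round(3))
    return s,M
def go(x,y,z):
    s,M=st();print('tool delta',(M.T@(np.array([x,y,z])-s['tcp_pos'])).round(2))
E
python3 -c "
from h import *
go(571.3,222.3,260)
# stand
P=capture('top');save(P,'top1')
import pickle;pickle.dump(P,open('top1.pkl','wb'))"
```

```text
t 1.0 p [ 151.51 -606.37  214.67] yawY -75.97 F [-0.7 -0.1 -0.8] M [-0.03  0.03 -0.02] w 95.1 tilt [ 0. -0. -1.]
tool delta [ -45.41 -702.2  -608.14]
```

View pics/top1.png

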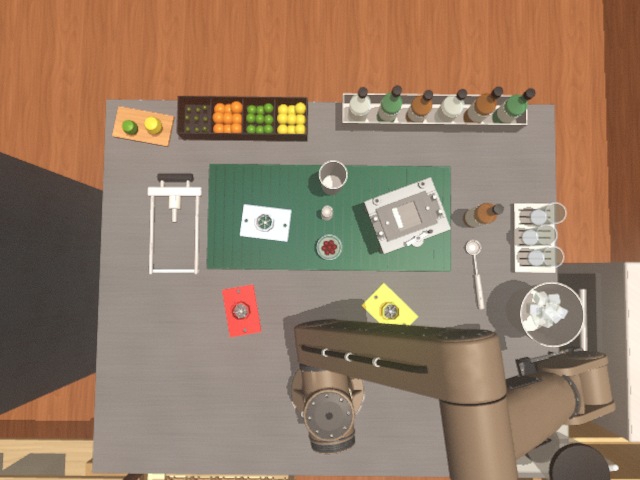

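The picture shows the arm unmoved, with its elbow out to the right at about (470,360). The calls were refused because every row needs all five keys.

>>> {"api": "step_arm", "payload": {
  "deltas": [
    {"tx": -25,"ty": 0,"tz": 0,"yaw": 0,"jaw": 95},
    {"tx": -25,"ty": 0,"tz": 0,"yaw": 0,"jaw": 95},
    {"tx": 0,"ty": -24.8,"tz": -26,"yaw": 0,"jaw": 95},
    {"tx": 0,"ty": -24.8,"tz": -26,"yaw": 0,"jaw": 95},
    {"tx": 0,"ty": -24.8,"tz": -26,"yaw": 0,"jaw": 95},
    {"tx": 0,"ty": -24.8,"tz": -26,"yaw": 0,"jaw": 95},
    {"tx": 0,"ty": -24.8,"tz": -26,"yaw": 0,"jaw": 95},
    {"tx": 0,"ty": -24.8,"tz": -26,"yaw": 0,"jaw": 95},
    {"tx": 0,"ty": -24.8,"tz": -26,"yaw": 0,"jaw": 95},
    {"tx": 0,"ty": -24.8,"tz": -26,"yaw": 0,"jaw": 95},
    {"tx": 0,"ty": -24.8,"tz": -26,"yaw": 0,"jaw": 95},
    {"tx": 0,"ty": -24.8,"tz": -26,"yaw": 0,"jaw": 95},
    {"tx": 0,"ty": -24.8,"tz": -26,"yaw": 0,"jaw": 95},
    {"tx": 0,"ty": -24.8,"tz": -26,"yaw": 0,"jaw": 95},
    {"tx": 0,"ty": -24.8,"tz": -26,"yaw": 0,"jaw": 95},
    {"tx": 0,"ty": -24.8,"tz": -26,"yaw": 0,"jaw": 95},
    {"tx": 0,"ty": -24.8,"tz": -26,"yaw": 0,"jaw": 95}
  ]
}}

```text
time: 2.47
tcp_pos: [440.4, -149.3, 264.9]
orientation: [0.086, 0.702, 0.086, -0.702]
wrist_force: [0.6, -1.6, -0.8]
grip_width: 95.1
```

>>> {"api": "step_arm", "payload": {
  "deltas": [
    {"tx": 0,"ty": 0,"tz": 0,"yaw": -7,"jaw": 95},
    {"tx": 0,"ty": 0,"tz": 0,"yaw": -7,"jaw": 95},
    {"tx": 0,"ty": 0,"tz": 0,"yaw": -7,"jaw": 95},
    {"tx": 0,"ty": 0,"tz": 0,"yaw": -7,"jaw": 95},
    {"tx": 0,"ty": 0,"tz": 0,"yaw": -7,"jaw": 95},
    {"tx": 0,"ty": 0,"tz": 0,"yaw": -7,"jaw": 95},
    {"tx": 0,"ty": 0,"tz": 0,"yaw": -7,"jaw": 95},
    {"tx": 0,"ty": 0,"tz": 0,"yaw": -7,"jaw": 95},
    {"tx": 0,"ty": 0,"tz": 0,"yaw": -7,"jaw": 95},
    {"tx": 0,"ty": 0,"tz": 0,"yaw": -6.6,"jaw": 95},
    {"tx": 0,"ty": 0,"tz": 0,"yaw": 0,"jaw": 95}
  ]
}}

```text
time: 3.38
tcp_pos: [439.7, -150.9, 264.7]
orientation: [-0.473, -0.526, -0.473, 0.526]
wrist_force: [0.3, -0.5, -0.4]
grip_width: 95.1
```

```bash
python3 -c "
from h import *
go(571.3,222.3,150)
"; python3 - <<'E'
from m import *
# plate axis and deck axis from edges in top view
im=P['top']['pixels']
g=cv2.cvtColor(im,cv2.COLOR_RGB2GRAY)
m=((im.min(2)>215)).astype(np.uint8); m[:,:238]=0;m[:,295:]=0;m[:200]=0;m[245:]=0
c=max(cv2.findContours(m,0,cv2.CHAIN_APPROX_NONE)[0],key=cv2.contourArea)
W=np.array([atz(P['top'],*q[0],9)[:2] for q in c],np.float32);b=cv2.minAreaRect(W);print('plate',b)
s=[d for d in spotter.regions_of(P['top'],'wedger_stand')] if 0 else None
hsv=cv2.cvtColor(im,cv2.COLOR_RGB2HSV)
# deck: light, low sat
m=((im.min(2)>130)&(hsv[...,1]<45)).astype(np.uint8);m[:,:355]=0;m[:,455:]=0;m[:170]=0;m[262:]=0
c=max(cv2.findContours(m,0,cv2.CHAIN_APPROX_NONE)[0],key=cv2.contourArea)
W=np.array([atz(P['top'],*q[0],135)[:2] for q in c],np.float32);print('deck',cv2.minAreaRect(W))
E
```

```text
t 3.38 p [ 439.7  -150.94  264.73] yawY -6.07 F [ 0.3 -0.5 -0.4] M [-0.05 -0.08  0.01] w 95.1 tilt [ 0. -0. -1.]
tool delta [ 114.67   91.36 -385.09]
plate ((570.4781494140625, 222.60382080078125), (164.828125, 108.99312591552734), 83.80088806152344)
deck ((543.4427490234375, -272.4585876464844), (281.1429748535156, 246.3960723876953), 20.955171585083008)
```

>>> {"api": "step_arm", "payload": {
  "deltas": [
    {"tx": 0,"ty": 9.1,"tz": -38.5,"yaw": 0,"jaw": 95},
    {"tx": 0,"ty": 9.1,"tz": -38.5,"yaw": 0,"jaw": 95},
    {"tx": 0,"ty": 9.1,"tz": -38.5,"yaw": 0,"jaw": 95},
    {"tx": 0,"ty": 9.1,"tz": -38.5,"yaw": 0,"jaw": 95},
    {"tx": 0,"ty": 9.1,"tz": -38.5,"yaw": 0,"jaw": 95},
    {"tx": 0,"ty": 9.1,"tz": -38.5,"yaw": 0,"jaw": 95},
    {"tx": 0,"ty": 9.1,"tz": -38.5,"yaw": 0,"jaw": 95},
    {"tx": 0,"ty": 9.1,"tz": -38.5,"yaw": 0,"jaw": 95},
    {"tx": 38,"ty": 9.1,"tz": -38.5,"yaw": 0,"jaw": 95},
    {"tx": 38,"ty": 9.1,"tz": -38.5,"yaw": 0,"jaw": 95},
    {"tx": 38,"ty": 0,"tz": 0,"yaw": 0,"jaw": 95},
    {"tx": 38,"ty": 0,"tz": 0,"yaw": 0,"jaw": 95},
    {"tx": 38,"ty": 0,"tz": 0,"yaw": 0,"jaw": 95},
    {"tx": 0,"ty": 0,"tz": 0,"yaw": 0,"jaw": 95}
  ]
}}

```text
time: 4.55
tcp_pos: [563.3, 203.1, 86.5]
orientation: [-0.469, -0.525, -0.472, 0.531]
wrist_force: [-1.2, -0.3, -0.4]
grip_width: 95.0
```

```bash
python3 - <<'E'
from h import *
import pickle
go(571,222.4,13)
p=capture('side');im=p['pixels'][230:400,180:360,::-1];cv2.imwrite('pics/s2.png',cv2.resize(im,None,fx=3.5,fy=3.5,interpolation=2))
p=capture('top');pickle.dump(p,open('top2.pkl','wb'));im=p['pixels'][160:270,200:460,::-1];cv2.imwrite('pics/t2.png',cv2.resize(im,None,fx=3,fy=3,interpolation=2))
E
```

```text
t 4.55 p [563.33 203.06  86.49] yawY -6.58 F [-1.2 -0.3 -0.4] M [-0.03 -0.03 -0.  ] w 95.0 tilt [-0.01  -0.003 -1.   ]
tool delta [ 73.36   6.11 -20.36]
```

View pics/s2.png

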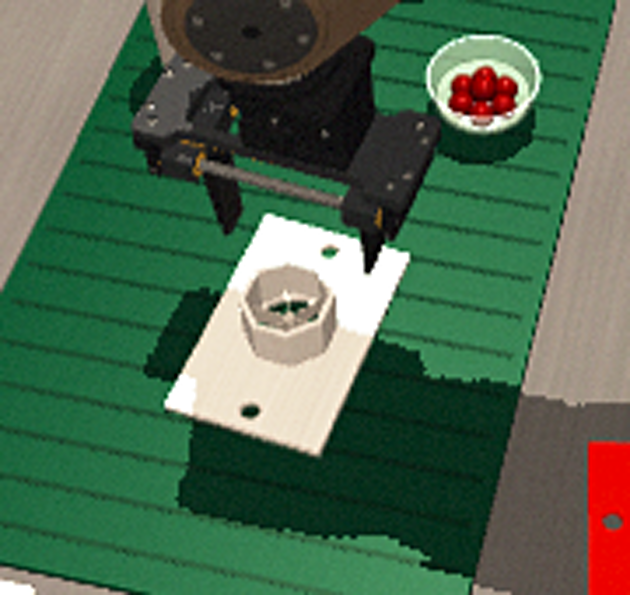

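View pics/t2.png

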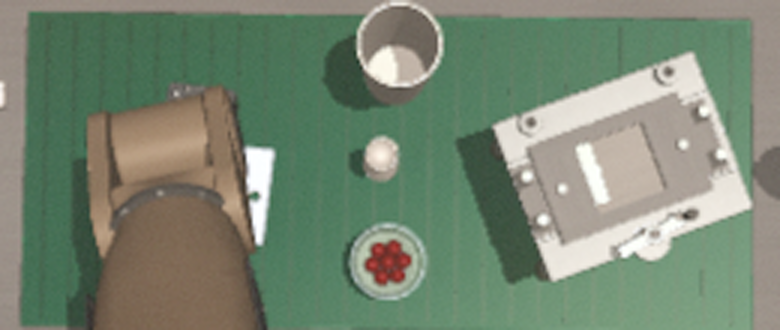

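The open fingers are above the far side of the plate, near side crop (290,240). I'll settle before correcting.

>>> {"api": "step_arm", "payload": {
  "deltas": [
    {"tx": 0,"ty": 0,"tz": 0,"yaw": 0,"jaw": 95},
    {"tx": 0,"ty": 0,"tz": 0,"yaw": 0,"jaw": 95}
  ]
}}

```text
time: 4.82
tcp_pos: [567.7, 203.8, 95.5]
orientation: [0.472, 0.529, 0.47, -0.526]
wrist_force: [-1.5, 0.1, 0.1]
grip_width: 94.6
```

```bash
python3 -c "
from h import *
go(571,222.4,13)"
```

```text
t 4.82 p [567.69 203.84  95.5 ] yawY -6.44 F [-1.5  0.1  0.1] M [-0.04 -0.07 -0.04] w 94.6 tilt [ 0.004  0.001 -1.   ]
tool delta [ 82.53   0.9  -18.71]
```

>>> {"api": "step_arm", "payload": {
  "deltas": [
    {"tx": 0,"ty": 0.9,"tz": -18.7,"yaw": 0,"jaw": 95},
    {"tx": 15,"ty": 0,"tz": 0,"yaw": 0,"jaw": 95},
    {"tx": 15,"ty": 0,"tz": 0,"yaw": 0,"jaw": 95},
    {"tx": 15,"ty": 0,"tz": 0,"yaw": 0,"jaw": 95},
    {"tx": 10,"ty": 0,"tz": 0,"yaw": 0,"jaw": 95},
    {"tx": 5,"ty": 0,"tz": 0,"yaw": 0,"jaw": 95},
    {"tx": 0,"ty": 0,"tz": 0,"yaw": 0,"jaw": 95},
    {"tx": 0,"ty": 0,"tz": 0,"yaw": 0,"jaw": 95}
  ]
}}

```text
time: 5.48
tcp_pos: [569.9, 222.2, 33.8]
orientation: [0.472, 0.527, 0.471, -0.527]
wrist_force: [0.7, 0.2, -0.5]
grip_width: 94.9
```

```bash
python3 - <<'E'
from h import *
go(571,222.4,13)
p=capture('side');im=p['pixels'][260:380,200:330,::-1];cv2.imwrite('pics/s3.png',cv2.resize(im,None,fx=5,fy=5,interpolation=2))
E
```

```text
t 5.48 p [569.93 222.16  33.75] yawY -6.39 F [ 0.7  0.2 -0.5] M [-0.03 -0.1  -0.05] w 94.9 tilt [ 0.001  0.    -1.   ]
tool delta [20.75  1.02 -0.35]
```

View pics/s3.png

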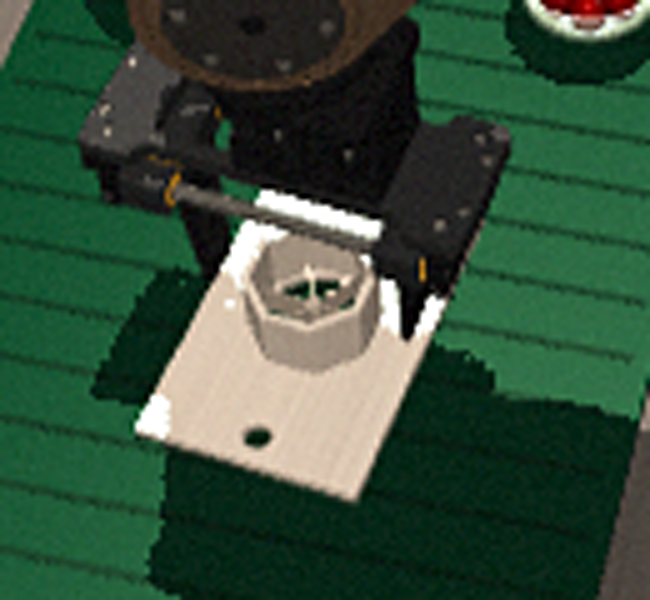

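The fingers straddle the collar, with tips at crop (210,270) and (410,335). I'll descend and close.

>>> {"api": "step_arm", "payload": {
  "deltas": [
    {"tx": 8,"ty": 1,"tz": 0,"yaw": 0,"jaw": 95},
    {"tx": 7,"ty": 0,"tz": 0,"yaw": 0,"jaw": 95},
    {"tx": 4,"ty": 0,"tz": 0,"yaw": 0,"jaw": 95},
    {"tx": 0,"ty": 0,"tz": 0,"yaw": 0,"jaw": 95},
    {"tx": 0,"ty": 0,"tz": 0,"yaw": 0,"jaw": 55},
    {"tx": 0,"ty": 0,"tz": 0,"yaw": 0,"jaw": 55},
    {"tx": 0,"ty": 0,"tz": 0,"yaw": 0,"jaw": 55},
    {"tx": 0,"ty": 0,"tz": 0,"yaw": 0,"jaw": 55},
    {"tx": 0,"ty": 0,"tz": 0,"yaw": 0,"jaw": 55},
    {"tx": 0,"ty": 0,"tz": 0,"yaw": 0,"jaw": 55}
  ],
  "newtons": 30
}}

```text
time: 6.37
tcp_pos: [570.6, 222.0, 14.0]
orientation: [0.472, 0.527, 0.471, -0.527]
wrist_force: [0.8, 0.9, 0.1]
grip_width: 60.2
```

```bash
python3 -c "
from h import *
st()"
```

```text
t 6.37 p [570.6  222.04  14.02] yawY -6.37 F [0.8 0.9 0.1] M [-0.03 -0.26 -0.03] w 60.2 tilt [ 0. -0. -1.]
```

>>> {"api": "step_arm", "payload": {
  "deltas": [
    {"tx": 0,"ty": 0,"tz": 0,"yaw": 0,"jaw": 50},
    {"tx": 0,"ty": 0,"tz": 0,"yaw": 0,"jaw": 50},
    {"tx": -8,"ty": 0,"tz": 0,"yaw": 0,"jaw": 50},
    {"tx": -15,"ty": 0,"tz": 0,"yaw": 0,"jaw": 50},
    {"tx": -20,"ty": 0,"tz": 0,"yaw": 0,"jaw": 50},
    {"tx": -22,"ty": 0,"tz": 0,"yaw": 0,"jaw": 50},
    {"tx": -22,"ty": 0,"tz": 0,"yaw": 0,"jaw": 50},
    {"tx": -22,"ty": 0,"tz": 0,"yaw": 0,"jaw": 50},
    {"tx": -22,"ty": 0,"tz": 0,"yaw": 0,"jaw": 50},
    {"tx": -22,"ty": 0,"tz": 0,"yaw": 0,"jaw": 50},
    {"tx": -22,"ty": 0,"tz": 0,"yaw": 0,"jaw": 50},
    {"tx": -17,"ty": 0,"tz": 0,"yaw": 0,"jaw": 50},
    {"tx": -8,"ty": 0,"tz": 0,"yaw": 0,"jaw": 50},
    {"tx": 0,"ty": 0,"tz": 0,"yaw": 0,"jaw": 50}
  ],
  "newtons": 50
}}

```text
time: 7.53
tcp_pos: [570.7, 222.1, 215.6]
orientation: [0.472, 0.528, 0.471, -0.526]
wrist_force: [-0.5, -0.3, -3.0]
grip_width: 59.6
```

```bash
python3 - <<'E'
from h import *
go(584.2,-244.6,220)
p=capture('side');im=p['pixels'][160:380,160:380,::-1];cv2.imwrite('pics/s4.png',cv2.resize(im,None,fx=2.7,fy=2.7,interpolation=2))
E
```

```text
t 7.53 p [570.69 222.13 215.55] yawY -6.37 F [-0.5 -0.3 -3. ] M [-0.05 -0.09  0.01] w 59.6 tilt [ 0.002  0.001 -1.   ]
tool delta [ -4.67  65.24 462.34]
```

View pics/s4.png

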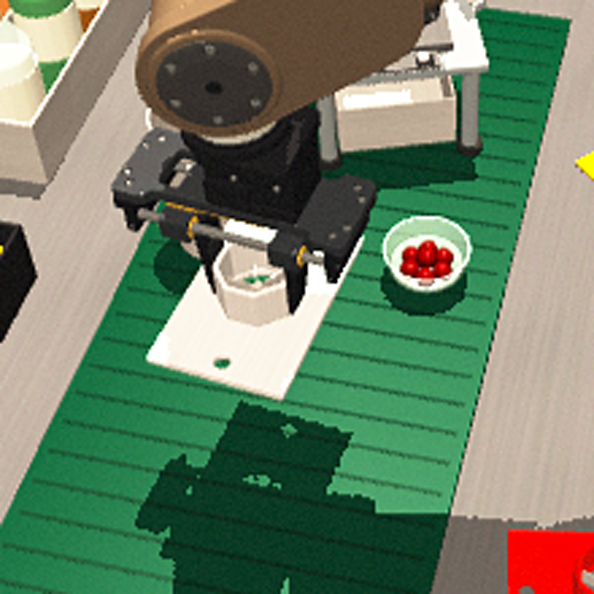

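The plate is held level at crop (255,310), clear of the runner. Now I'll transport it.

>>> {"api": "step_arm", "payload": {
  "deltas": [
    {"tx": 0,"ty": 1.8,"tz": 13,"yaw": 0,"jaw": 50},
    {"tx": 0,"ty": 3.5,"tz": 25,"yaw": 0,"jaw": 50},
    {"tx": 0,"ty": 4.5,"tz": 32,"yaw": 0,"jaw": 50},
    {"tx": 0,"ty": 4.5,"tz": 32,"yaw": 0,"jaw": 50},
    {"tx": 0,"ty": 4.5,"tz": 32,"yaw": 0,"jaw": 50},
    {"tx": 0,"ty": 4.5,"tz": 32,"yaw": 0,"jaw": 50},
    {"tx": 0,"ty": 4.5,"tz": 32,"yaw": 0,"jaw": 50},
    {"tx": 0,"ty": 4.5,"tz": 32,"yaw": 0,"jaw": 50},
    {"tx": 0,"ty": 4.5,"tz": 32,"yaw": 0,"jaw": 50},
    {"tx": 0,"ty": 4.5,"tz": 32,"yaw": 0,"jaw": 50},
    {"tx": 0,"ty": 4.5,"tz": 32,"yaw": 0,"jaw": 50},
    {"tx": 0,"ty": 4.5,"tz": 32,"yaw": 0,"jaw": 50},
    {"tx": 0,"ty": 4.5,"tz": 32,"yaw": 0,"jaw": 50},
    {"tx": 0,"ty": 4.5,"tz": 32,"yaw": 0,"jaw": 50},
    {"tx": 0,"ty": 4.5,"tz": 32,"yaw": 0,"jaw": 50},
    {"tx": 0,"ty": 1.4,"tz": 8,"yaw": 0,"jaw": 50},
    {"tx": 0,"ty": 0,"tz": 0,"yaw": 0,"jaw": 50}
  ]
}}

```text
time: 9.0
tcp_pos: [582.9, -246.9, 212.0]
orientation: [-0.47, -0.527, -0.471, 0.528]
wrist_force: [-0.1, 0.1, -4.4]
grip_width: 59.7
```

>>> {"api": "step_arm", "payload": {
  "deltas": [
    {"tx": 0,"ty": 0,"tz": 0,"yaw": -3.1,"jaw": 50},
    {"tx": 0,"ty": 0,"tz": 0,"yaw": -6,"jaw": 50},
    {"tx": 0,"ty": 0,"tz": 0,"yaw": -6,"jaw": 50},
    {"tx": 0,"ty": 0,"tz": 0,"yaw": -6,"jaw": 50},
    {"tx": 0,"ty": 0,"tz": 0,"yaw": -6,"jaw": 50},
    {"tx": 0,"ty": 0,"tz": 0,"yaw": 0,"jaw": 50},
    {"tx": 0,"ty": 0,"tz": 0,"yaw": 0,"jaw": 50},
    {"tx": 0,"ty": 0,"tz": 0,"yaw": 0,"jaw": 50}
  ]
}}

```text
time: 9.67
tcp_pos: [583.8, -243.7, 213.5]
orientation: [0.581, 0.403, 0.582, -0.403]
wrist_force: [0.0, 0.4, -4.5]
grip_width: 59.6
```

```bash
python3 - <<'E'
from h import *
go(584.2,-244.6,190)
import pickle
for n,c,k in (('side',(220,80,400,240),4),('top',(340,160,470,270),5.5)):
    p=capture(n);pickle.dump(p,open(n+'5.pkl','wb'));im=p['pixels'][c[1]:c[3],c[0]:c[2],::-1];cv2.imwrite(f'pics/{n}5.png',cv2.resize(im,None,fx=k,fy=k,interpolation=2))
E
```

```text
t 9.67 p [ 583.78 -243.71  213.48] yawY 20.56 F [ 0.   0.4 -4.5] M [-0.01 -0.13  0.04] w 59.6 tilt [-0.001  0.    -1.   ]
tool delta [23.48  0.1   0.99]
```

View pics/side5.png

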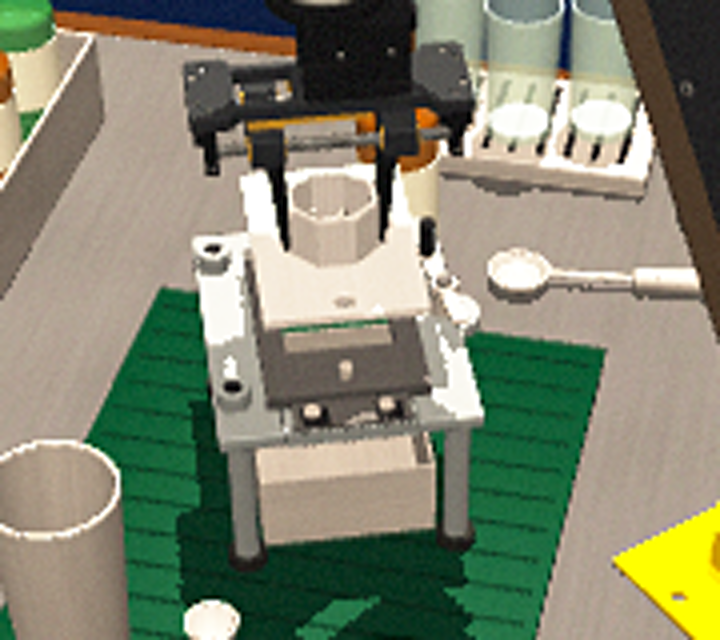

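View pics/top5.png

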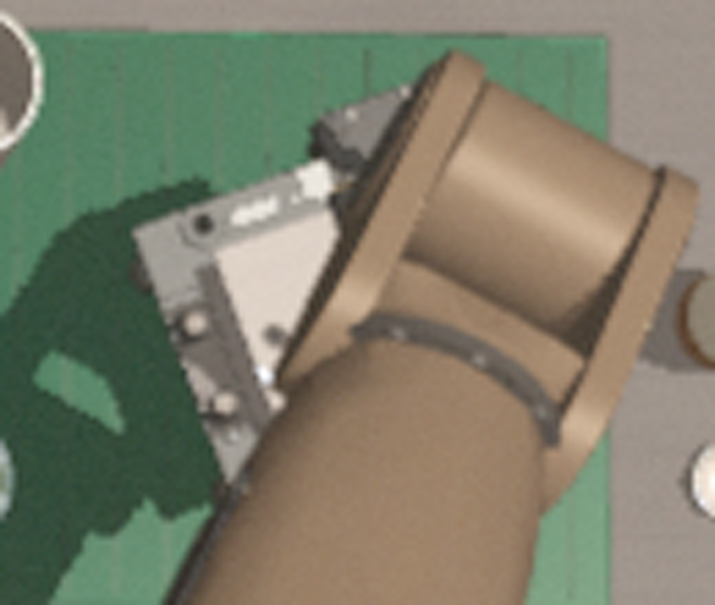

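The plate is over the seat: near hole at side crop (345,300), its stud at (347,368), with edges parallel. I'll lower to just above the studs.

>>> {"api": "step_arm", "payload": {
  "deltas": [
    {"tx": 10,"ty": 0,"tz": 1,"yaw": -0.2,"jaw": 50},
    {"tx": 15,"ty": 0,"tz": 0,"yaw": 0,"jaw": 50},
    {"tx": 10,"ty": 0,"tz": 0,"yaw": 0,"jaw": 50},
    {"tx": 6,"ty": 0,"tz": 0,"yaw": 0,"jaw": 50},
    {"tx": 0,"ty": 0,"tz": 0,"yaw": 0,"jaw": 50},
    {"tx": 0,"ty": 0,"tz": 0,"yaw": 0,"jaw": 50}
  ]
}}

```text
time: 10.27
tcp_pos: [584.3, -245.3, 172.6]
orientation: [0.582, 0.401, 0.583, -0.401]
wrist_force: [-0.2, 0.5, -3.7]
grip_width: 59.8
```

```bash
python3 - <<'E'
from h import *
go(584.2,-244.6,165)
import pickle
for n,c,k in (('side',(250,120,350,220),6),('top',(360,180,430,250),8)):
    p=capture(n);pickle.dump(p,open(n+'6.pkl','wb'));im=p['pixels'][c[1]:c[3],c[0]:c[2],::-1];cv2.imwrite(f'pics/{n}6.png',cv2.resize(im,None,fx=k,fy=k,interpolation=2))
E
```

```text
t 10.27 p [ 584.33 -245.34  172.65] yawY 20.91 F [-0.2  0.5 -3.7] M [-0.04 -0.16 -0.01] w 59.8 tilt [-0.  0. -1.]
tool delta [ 7.65  0.15 -0.73]
```

View pics/side6.png

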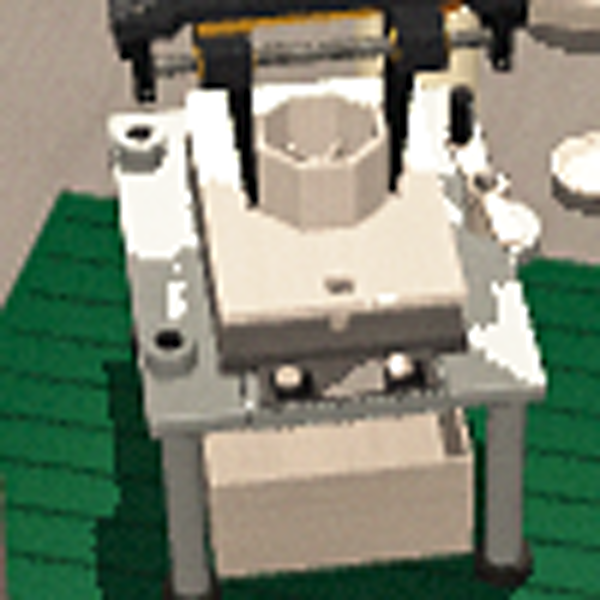

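View pics/top6.png

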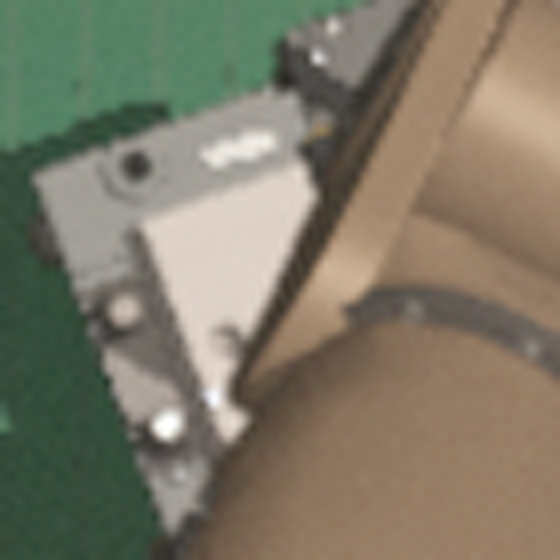

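In the top view the left hole is at full-picture (387.7,222). Allowing about 0.7 px for parallax, that matches the stud at (387.0,222.4). Now I'll lower gently and watch the force.

>>> {"api": "step_arm", "payload": {
  "deltas": [
    {"tx": 3,"ty": 0,"tz": -0.7,"yaw": 0.1,"jaw": 50},
    {"tx": 2,"ty": 0,"tz": 0,"yaw": 0,"jaw": 50},
    {"tx": 1,"ty": 0,"tz": 0,"yaw": 0,"jaw": 50},
    {"tx": 0,"ty": 0,"tz": 0,"yaw": 0,"jaw": 50}
  ]
}}

```text
time: 10.7
tcp_pos: [584.0, -244.6, 166.7]
orientation: [0.582, 0.401, 0.582, -0.401]
wrist_force: [-0.6, 0.6, -2.8]
grip_width: 59.8
```

>>> {"api": "step_arm", "payload": {
  "deltas": [
    {"tx": 0.7,"ty": 0,"tz": 0,"yaw": 0,"jaw": 50},
    {"tx": 0.7,"ty": 0,"tz": 0,"yaw": 0,"jaw": 50},
    {"tx": 0.6,"ty": 0,"tz": 0,"yaw": 0,"jaw": 50},
    {"tx": 0,"ty": 0,"tz": 0,"yaw": 0,"jaw": 50}
  ]
}}

```text
time: 11.03
tcp_pos: [584.0, -244.6, 164.8]
orientation: [0.582, 0.401, 0.582, -0.401]
wrist_force: [-0.0, 0.6, -3.5]
grip_width: 60.0
```

```bash
python3 -c "
from h import *
go(584.2,-244.6,165)"
```

```text
t 11.03 p [ 584.03 -244.63  164.8 ] yawY 20.83 F [-0.   0.6 -3.5] M [ 0.02 -0.07  0.02] w 60.0 tilt [-0. -0. -1.]
tool delta [-0.2   0.17  0.03]
```

>>> {"api": "step_arm", "payload": {
  "deltas": [
    {"tx": 0.5,"ty": 0,"tz": 0,"yaw": 0,"jaw": 50},
    {"tx": 0.5,"ty": 0,"tz": 0,"yaw": 0,"jaw": 50},
    {"tx": 0,"ty": 0,"tz": 0,"yaw": 0,"jaw": 50}
  ]
}}

```text
time: 11.28
tcp_pos: [584.0, -244.6, 163.8]
orientation: [0.582, 0.401, 0.582, -0.401]
wrist_force: [0.1, 0.6, -4.3]
grip_width: 59.9
```

>>> {"api": "step_arm", "payload": {
  "deltas": [
    {"tx": 0.5,"ty": 0,"tz": 0,"yaw": 0,"jaw": 50},
    {"tx": 0.5,"ty": 0,"tz": 0,"yaw": 0,"jaw": 50},
    {"tx": 0,"ty": 0,"tz": 0,"yaw": 0,"jaw": 50}
  ]
}}

```text
time: 11.53
tcp_pos: [584.0, -244.6, 162.8]
orientation: [0.582, 0.401, 0.582, -0.401]
wrist_force: [0.5, 0.5, -3.9]
grip_width: 59.8
```

>>> {"api": "step_arm", "payload": {
  "deltas": [
    {"tx": 0.5,"ty": 0,"tz": 0,"yaw": 0,"jaw": 50},
    {"tx": 0.5,"ty": 0,"tz": 0,"yaw": 0,"jaw": 50},
    {"tx": 0,"ty": 0,"tz": 0,"yaw": 0,"jaw": 50}
  ]
}}

```text
time: 11.78
tcp_pos: [584.0, -244.6, 161.8]
orientation: [0.582, 0.401, 0.582, -0.401]
wrist_force: [0.4, -0.8, -4.1]
grip_width: 59.8
```

>>> {"api": "step_arm", "payload": {
  "deltas": [
    {"tx": 0.5,"ty": 0,"tz": 0,"yaw": 0,"jaw": 50},
    {"tx": 0.5,"ty": 0,"tz": 0,"yaw": 0,"jaw": 50},
    {"tx": 0,"ty": 0,"tz": 0,"yaw": 0,"jaw": 50}
  ]
}}

```text
time: 12.03
tcp_pos: [584.0, -244.6, 160.8]
orientation: [0.582, 0.401, 0.582, -0.401]
wrist_force: [0.5, 0.6, -4.5]
grip_width: 59.5
```

>>> {"api": "step_arm", "payload": {
  "deltas": [
    {"tx": 0.5,"ty": 0,"tz": 0,"yaw": 0,"jaw": 50},
    {"tx": 0.5,"ty": 0,"tz": 0,"yaw": 0,"jaw": 50},
    {"tx": 0,"ty": 0,"tz": 0,"yaw": 0,"jaw": 50}
  ]
}}

```text
time: 12.28
tcp_pos: [584.0, -244.6, 159.8]
orientation: [0.582, 0.401, 0.582, -0.401]
wrist_force: [0.3, -0.1, -3.7]
grip_width: 59.9
```

>>> {"api": "step_arm", "payload": {
  "deltas": [
    {"tx": 0.5,"ty": 0,"tz": 0,"yaw": 0,"jaw": 50},
    {"tx": 0.5,"ty": 0,"tz": 0,"yaw": 0,"jaw": 50},
    {"tx": 0,"ty": 0,"tz": 0,"yaw": 0,"jaw": 50}
  ]
}}

```text
time: 12.53
tcp_pos: [584.0, -244.6, 158.8]
orientation: [0.582, 0.401, 0.582, -0.401]
wrist_force: [-0.8, 0.3, -4.4]
grip_width: 59.9
```

>>> {"api": "step_arm", "payload": {
  "deltas": [
    {"tx": 0.5,"ty": 0,"tz": 0,"yaw": 0,"jaw": 50},
    {"tx": 0.5,"ty": 0,"tz": 0,"yaw": 0,"jaw": 50},
    {"tx": 0,"ty": 0,"tz": 0,"yaw": 0,"jaw": 50}
  ]
}}

```text
time: 12.78
tcp_pos: [584.0, -244.6, 157.8]
orientation: [0.582, 0.401, 0.582, -0.401]
wrist_force: [0.5, -0.4, -3.8]
grip_width: 60.0
```

>>> {"api": "step_arm", "payload": {
  "deltas": [
    {"tx": 0.5,"ty": 0,"tz": 0,"yaw": 0,"jaw": 50},
    {"tx": 0,"ty": 0,"tz": 0,"yaw": 0,"jaw": 50}
  ]
}}

```text
time: 12.95
tcp_pos: [584.0, -244.6, 157.3]
orientation: [0.582, 0.401, 0.582, -0.401]
wrist_force: [-0.6, -1.3, -4.8]
grip_width: 59.9
```

```bash
python3 - <<'E'
from h import *
st()
import pickle
for n,c,k in (('side',(250,120,350,220),6),('top',(360,180,430,250),8)):
    p=capture(n);pickle.dump(p,open(n+'7.pkl','wb'));im=p['pixels'][c[1]:c[3],c[0]:c[2],::-1];cv2.imwrite(f'pics/{n}7.png',cv2.resize(im,None,fx=k,fy=k,interpolation=2))
E
```

```text
t 12.95 p [ 584.03 -244.63  157.34] yawY 20.82 F [-0.6 -1.3 -4.8] M [ 0.   -0.14  0.03] w 59.9 tilt [-0. -0. -1.]
```

View pics/side7.png

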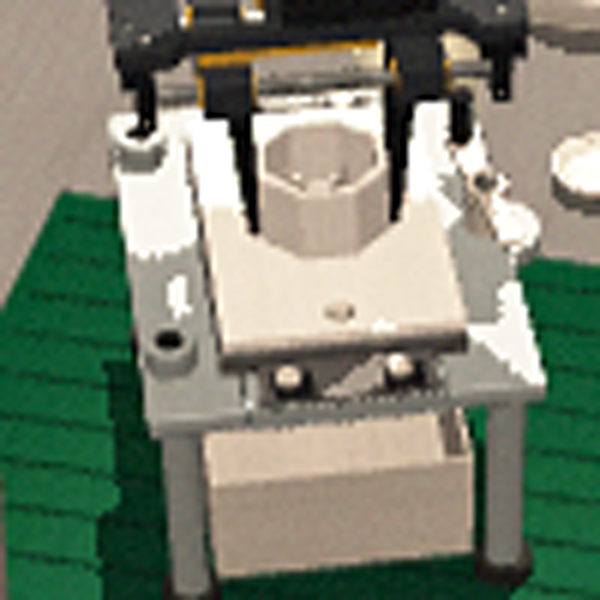

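View pics/top7.png

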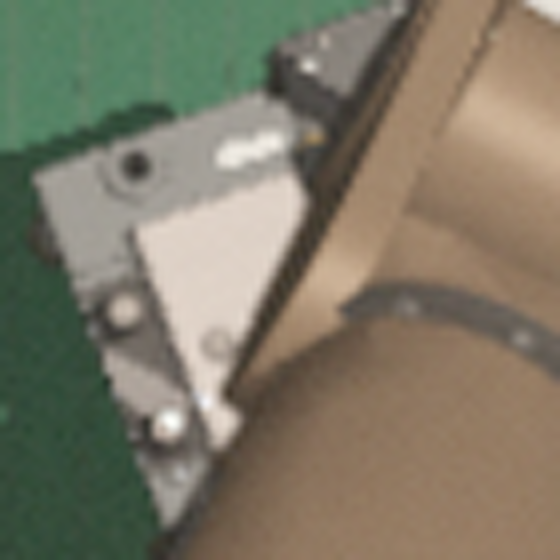

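The stud now fills the near hole (top crop (217,342), side crop (340,312)), so the plate is dropping over the studs. I'll continue down to the seat.

>>> {"api": "step_arm", "payload": {
  "deltas": [
    {"tx": 0.5,"ty": 0,"tz": 0,"yaw": 0,"jaw": 50},
    {"tx": 0.5,"ty": 0,"tz": 0,"yaw": 0,"jaw": 50},
    {"tx": 0,"ty": 0,"tz": 0,"yaw": 0,"jaw": 50}
  ]
}}

```text
time: 13.3
tcp_pos: [584.0, -244.6, 156.3]
orientation: [0.582, 0.401, 0.582, -0.401]
wrist_force: [0.1, -0.5, -4.5]
grip_width: 59.6
```

>>> {"api": "step_arm", "payload": {
  "deltas": [
    {"tx": 0.5,"ty": 0,"tz": 0,"yaw": 0,"jaw": 50},
    {"tx": 0,"ty": 0,"tz": 0,"yaw": 0,"jaw": 50}
  ]
}}

```text
time: 13.47
tcp_pos: [584.1, -244.7, 156.0]
orientation: [0.582, 0.401, 0.582, -0.401]
wrist_force: [-0.4, -0.2, -3.0]
grip_width: 60.0
```

>>> {"api": "step_arm", "payload": {
  "deltas": [
    {"tx": 0.4,"ty": 0,"tz": 0,"yaw": 0,"jaw": 50},
    {"tx": 0,"ty": 0,"tz": 0,"yaw": 0,"jaw": 50}
  ]
}}

```text
time: 13.63
tcp_pos: [584.1, -244.7, 155.9]
orientation: [0.582, 0.401, 0.582, -0.401]
wrist_force: [-2.0, 0.8, 0.8]
grip_width: 59.3
```

Contact came at TCP z≈156.0, exactly the predicted seat height. I'll press lightly once more and then release.

>>> {"api": "step_arm", "payload": {
  "deltas": [
    {"tx": 0.4,"ty": 0,"tz": 0,"yaw": 0,"jaw": 50},
    {"tx": 0,"ty": 0,"tz": 0,"yaw": 0,"jaw": 50}
  ]
}}

```text
time: 13.8
tcp_pos: [584.2, -244.6, 155.9]
orientation: [0.582, 0.401, 0.582, -0.401]
wrist_force: [-2.8, 1.5, 5.8]
grip_width: 59.7
```

```bash
python3 -c "
from h import *
st()"
```

```text
t 13.8 p [ 584.16 -244.65  155.91] yawY 20.83 F [-2.8  1.5  5.8] M [0.25 0.44 0.03] w 59.7 tilt [ 0.001 -0.    -1.   ]
```

>>> {"api": "step_arm", "payload": {
  "deltas": [
    {"tx": -0.8,"ty": 0,"tz": 0,"yaw": 0,"jaw": 50},
    {"tx": 0,"ty": 0,"tz": 0,"yaw": 0,"jaw": 64},
    {"tx": 0,"ty": 0,"tz": 0,"yaw": 0,"jaw": 72},
    {"tx": 0,"ty": 0,"tz": 0,"yaw": 0,"jaw": 80},
    {"tx": 0,"ty": 0,"tz": 0,"yaw": 0,"jaw": 80},
    {"tx": 0,"ty": 0,"tz": 0,"yaw": 0,"jaw": 80},
    {"tx": -3,"ty": 0,"tz": 0,"yaw": 0,"jaw": 80},
    {"tx": -10,"ty": 0,"tz": 0,"yaw": 0,"jaw": 80},
    {"tx": -20,"ty": 0,"tz": 0,"yaw": 0,"jaw": 80},
    {"tx": -25,"ty": 0,"tz": 0,"yaw": 0,"jaw": 80},
    {"tx": -25,"ty": 0,"tz": 0,"yaw": 0,"jaw": 80},
    {"tx": -10,"ty": 0,"tz": 0,"yaw": 0,"jaw": 80}
  ]
}}

```text
time: 14.8
tcp_pos: [584.9, -245.0, 253.1]
orientation: [0.584, 0.402, 0.58, -0.401]
wrist_force: [0.6, -1.0, 0.6]
grip_width: 79.8
```

>>> {"api": "step_arm", "payload": {
  "deltas": [
    {"tx": 0,"ty": -20,"tz": -10,"yaw": 0,"jaw": 40},
    {"tx": 0,"ty": -20,"tz": -20,"yaw": 0,"jaw": 30},
    {"tx": 0,"ty": -20,"tz": -20,"yaw": 0,"jaw": 30},
    {"tx": 0,"ty": -20,"tz": -20,"yaw": 0,"jaw": 30},
    {"tx": 0,"ty": -20,"tz": -20,"yaw": 0,"jaw": 30},
    {"tx": 0,"ty": -20,"tz": -20,"yaw": 0,"jaw": 30},
    {"tx": 0,"ty": -20,"tz": -20,"yaw": 0,"jaw": 30},
    {"tx": 0,"ty": -10,"tz": -20,"yaw": 0,"jaw": 30},
    {"tx": 0,"ty": 0,"tz": -20,"yaw": 0,"jaw": 30},
    {"tx": 0,"ty": 0,"tz": -20,"yaw": 0,"jaw": 30},
    {"tx": 0,"ty": 0,"tz": -20,"yaw": 0,"jaw": 30},
    {"tx": 0,"ty": 0,"tz": 0,"yaw": 0,"jaw": 30},
    {"tx": 0,"ty": 0,"tz": 0,"yaw": 0,"jaw": 30}
  ]
}}

```text
time: 15.88
tcp_pos: [369.1, -101.3, 249.2]
orientation: [0.583, 0.401, 0.582, -0.401]
wrist_force: [0.6, -0.2, -0.4]
grip_width: 29.9
```

```bash
python3 - <<'E'
from h import *
st()
import pickle
for n,c,k in (('side',(250,120,350,220),6),('top',(355,170,455,262),7)):
    p=capture(n);pickle.dump(p,open(n+'8.pkl','wb'));im=p['pixels'][c[1]:c[3],c[0]:c[2],::-1];cv2.imwrite(f'pics/{n}8.png',cv2.resize(im,None,fx=k,fy=k,interpolation=2))
E
```

```text
t 15.88 p [ 369.14 -101.3   249.2 ] yawY 20.91 F [ 0.6 -0.2 -0.4] M [-0.04 -0.13  0.02] w 29.9 tilt [ 0.001 -0.001 -1.   ]
```

View pics/side8.png

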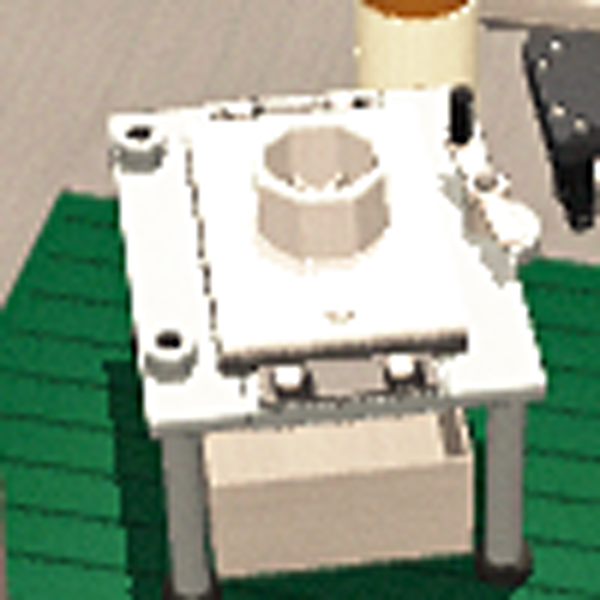

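View pics/top8.png

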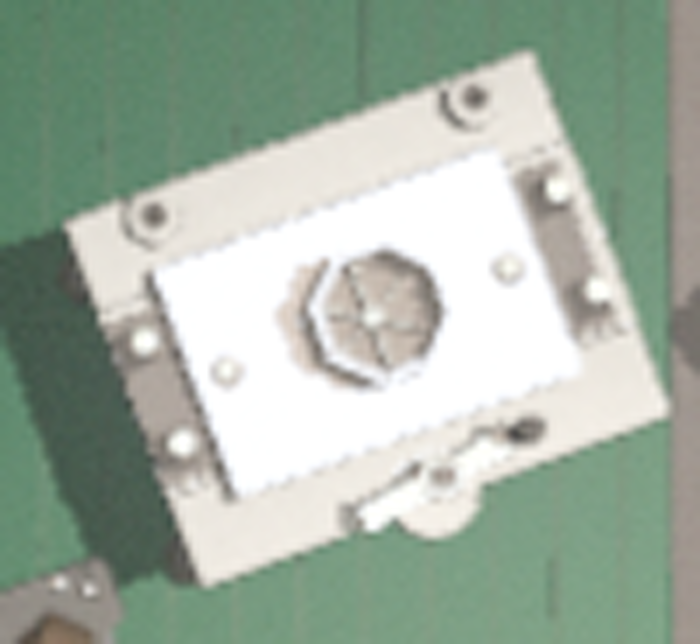

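Both studs show inside the holes (top crop (226,372) and (508,268)), and the plate lies flat in both views. Next I'll locate the peg (top crop (525,430), side crop (460,115)) and the pivot (442,476).

```bash
python3 - <<'E'
from m import *
for n,(x0,y0,x1,y1) in (('top',(421,225,438,237)),('side',(320,128,333,148))):
    p=pickle.load(open(n+'8.pkl','rb'));g=p['pixels'].astype(float).mean(2)
    m=np.zeros_like(g,bool);m[y0:y1,x0:x1]=g[y0:y1,x0:x1]<110
    ys,xs=np.nonzero(m);w=150-g[m];print(n,m.sum(),xs.min(),xs.max(),ys.min(),ys.max())
    c=((w*xs).sum()/w.sum(),(w*ys).sum()/w.sum());print(c)
    for z in (165,170.5,176,183.5): print(z,atz(p,*c,z)[:2].round(1))
    P[n]=p
    if n=='top':a=c
    else: print('tri',tri(a,c))
p=P['top']
for z in(153,158): print('pivot',atz(p,417.6,237.5,z).round(1))
# back/ front deck edges predicted: stand x,y axes
th=np.radians(20.8);X=np.array([np.cos(th),np.sin(th)]);Y=np.array([-X[1],X[0]])
# deck corners in crop top8
C=[(65,222),(530,50),(668,405),(205,585)]
W=np.array([atz(p,c[0]/7+355-.5,c[1]/7+170-.5,135)[:2] for c in C]);print(W.round(1),W.mean(0),'angles',[np.degrees(np.arctan2(*(d[::-1]))).round(1) for d in (W[0]-W[1],W[3]-W[2],W[1]-W[2],W[0]-W[3])],[np.linalg.norm(d).round(1) for d in (W[0]-W[1],W[3]-W[2],W[1]-W[2],W[0]-W[3])])
print('pivot from deck',W.mean(0)-80*X)
E
```

```text
top 3 428 429 231 232
(np.float64(428.31657355679704), np.float64(231.64804469273744))
165 [ 531.  -308.7]
170.5 [ 530.5 -307.4]
176 [ 530.  -306.1]
183.5 [ 529.3 -304.2]
side 35 325 328 134 143
(np.float64(326.2920511301109), np.float64(139.0959959366799))
165 [ 534.3 -320.7]
170.5 [ 532.7 -313.3]
176 [ 531.1 -305.9]
183.5 [ 529.  -295.7]
tri (array([ 530.55909295, -305.96671337,  175.96670818]), np.float64(1.1761557990284832))
pivot [ 513.2 -277.8  153. ]
pivot [ 512.8 -276.7  158. ]
[[ 629.3 -109. ]
 [ 711.6 -322.3]
 [ 548.4 -385.2]
 [ 463.5 -173.9]] [ 588.21868084 -247.59197661] angles [np.float64(111.1), np.float64(111.9), np.float64(21.1), np.float64(21.4)] [np.float64(228.6), np.float64(227.7), np.float64(174.9), np.float64(178.0)]
pivot from deck [ 513.43262673 -276.00053361]
```

>>> {"api": "step_arm", "payload": {
  "deltas": [
    {"tx": 0,"ty": 7.76,"tz": 25.5,"yaw": 0,"jaw": 34},
    {"tx": 0,"ty": 7.76,"tz": 25.5,"yaw": 0,"jaw": 34},
    {"tx": 0,"ty": 7.76,"tz": 25.5,"yaw": 0,"jaw": 34},
    {"tx": 0,"ty": 7.76,"tz": 25.5,"yaw": 0,"jaw": 34},
    {"tx": 0,"ty": 7.76,"tz": 25.5,"yaw": 0,"jaw": 34},
    {"tx": 0,"ty": 7.76,"tz": 25.5,"yaw": 0,"jaw": 34},
    {"tx": 0,"ty": 7.76,"tz": 25.5,"yaw": 0,"jaw": 34},
    {"tx": 0,"ty": 7.76,"tz": 25.5,"yaw": 0,"jaw": 34},
    {"tx": 0,"ty": 7.76,"tz": 25.5,"yaw": 0,"jaw": 34},
    {"tx": 0,"ty": 7.76,"tz": 25.5,"yaw": 0,"jaw": 34},
    {"tx": 10,"ty": 0,"tz": 0,"yaw": -4,"jaw": 34},
    {"tx": 20,"ty": 0,"tz": 0,"yaw": -3.9,"jaw": 34},
    {"tx": 10,"ty": 0,"tz": 0,"yaw": 0,"jaw": 34},
    {"tx": 0,"ty": 0,"tz": 0,"yaw": 0,"jaw": 34},
    {"tx": 0,"ty": 0,"tz": 0,"yaw": 0,"jaw": 34}
  ]
}}

```text
time: 17.23
tcp_pos: [532.3, -312.8, 208.6]
orientation: [0.608, 0.361, 0.608, -0.361]
wrist_force: [1.3, 0.0, 0.7]
grip_width: 33.8
```

```bash
python3 - <<'E'
from h import *
go(532.7,-311.5,164)
for n,c,k in (('side',(270,70,390,170),6),):
    p=capture(n);im=p['pixels'][c[1]:c[3],c[0]:c[2],::-1];cv2.imwrite(f'pics/{n}9.png',cv2.resize(im,None,fx=k,fy=k,interpolation=2))
E
```

```text
t 17.23 p [ 532.26 -312.79  208.6 ] yawY 28.58 F [1.3 0.  0.7] M [-0.04 -0.21  0.01] w 33.8 tilt [-0.001  0.001 -1.   ]
tool delta [44.6   1.03 -0.89]
```

View pics/side9.png

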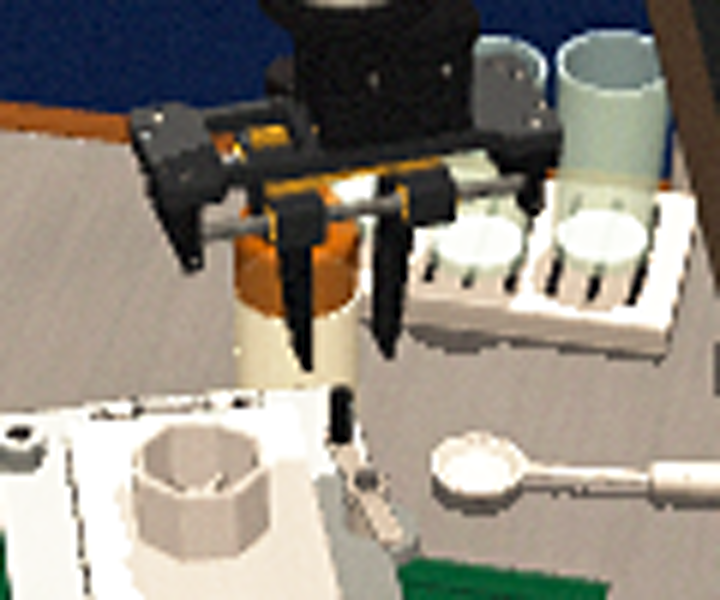

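The fingertips at crop (308,368) and (388,355) straddle the peg at (342,413). I'll descend and cage it.

>>> {"api": "step_arm", "payload": {
  "deltas": [
    {"tx": 10,"ty": 1,"tz": -0.9,"yaw": 0,"jaw": 34},
    {"tx": 10,"ty": 0,"tz": 0,"yaw": 0,"jaw": 34},
    {"tx": 8,"ty": 0,"tz": 0,"yaw": 0,"jaw": 34},
    {"tx": 0,"ty": 0,"tz": 0,"yaw": 0,"jaw": 34}
  ]
}}

```text
time: 17.62
tcp_pos: [532.2, -310.6, 179.0]
orientation: [0.607, 0.36, 0.609, -0.36]
wrist_force: [0.3, 0.0, -0.0]
grip_width: 34.0
```

>>> {"api": "step_arm", "payload": {
  "deltas": [
    {"tx": 7,"ty": 0,"tz": 0,"yaw": 0,"jaw": 34},
    {"tx": 6,"ty": 0,"tz": 0,"yaw": 0,"jaw": 34},
    {"tx": 4,"ty": 0,"tz": 0,"yaw": 0,"jaw": 34},
    {"tx": 0,"ty": 0,"tz": 0,"yaw": 0,"jaw": 34},
    {"tx": 0,"ty": 0,"tz": 0,"yaw": 0,"jaw": 5},
    {"tx": 0,"ty": 0,"tz": 0,"yaw": 0,"jaw": 5},
    {"tx": 0,"ty": 0,"tz": 0,"yaw": 0,"jaw": 5},
    {"tx": 0,"ty": 0,"tz": 0,"yaw": 0,"jaw": 5}
  ],
  "newtons": 4
}}

```text
time: 18.28
tcp_pos: [532.9, -311.2, 164.2]
orientation: [0.609, 0.36, 0.608, -0.36]
wrist_force: [-0.4, -0.5, 0.2]
grip_width: 12.6
```

```bash
python3 - <<'E'
from h import *
st()
p=capture('side');c=(270,70,390,170);im=p['pixels'][c[1]:c[3],c[0]:c[2],::-1];cv2.imwrite(f'pics/side10.png',cv2.resize(im,None,fx=6,fy=6,interpolation=2))
E
```

```text
t 18.28 p [ 532.92 -311.25  164.2 ] yawY 28.72 F [-0.4 -0.5  0.2] M [-0.02 -0.11 -0.06] w 12.6 tilt [ 0. -0. -1.]
```

View pics/side10.png

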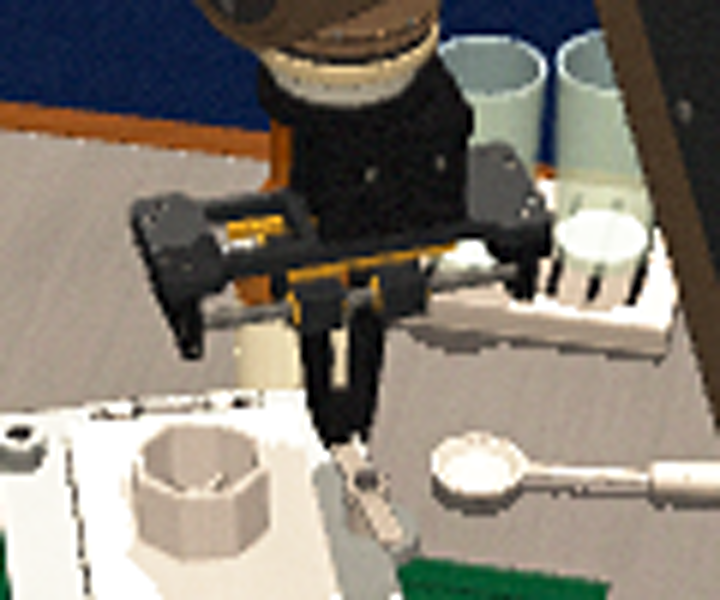

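The peg is pinched at 12.6 mm. I'll swing the catch clockwise along its 40 mm arc.

>>> {"api": "step_arm", "payload": {
  "deltas": [
    {"tx": 0,"ty": -3.49,"tz": -0.15,"yaw": 5,"jaw": 8},
    {"tx": 0,"ty": -3.49,"tz": -0.15,"yaw": 5,"jaw": 8},
    {"tx": 0,"ty": -3.49,"tz": -0.15,"yaw": 5,"jaw": 8},
    {"tx": 0,"ty": -3.49,"tz": -0.15,"yaw": 5,"jaw": 8},
    {"tx": 0,"ty": -3.49,"tz": -0.15,"yaw": 5,"jaw": 8},
    {"tx": 0,"ty": -3.49,"tz": -0.15,"yaw": 5,"jaw": 8},
    {"tx": 0,"ty": -3.49,"tz": -0.15,"yaw": 5,"jaw": 8},
    {"tx": 0,"ty": -3.49,"tz": -0.15,"yaw": 5,"jaw": 8},
    {"tx": 0,"ty": -3.49,"tz": -0.15,"yaw": 5,"jaw": 8},
    {"tx": 0,"ty": 0,"tz": 0,"yaw": 0,"jaw": 8}
  ],
  "newtons": 8
}}

```text
time: 19.17
tcp_pos: [502.0, -315.0, 164.2]
orientation: [-0.423, -0.566, -0.423, 0.567]
wrist_force: [-1.6, -4.0, 0.6]
grip_width: 11.9
```

```bash
python3 - <<'E'
from h import *
s,M=st();d=s['tcp_pos'][:2]-[513.2,-276.8];print(np.hypot(*d),np.degrees(np.arctan2(d[1],d[0])))
E
```

```text
t 19.17 p [ 501.98 -315.    164.2 ] yawY -16.5 F [-1.6 -4.   0.6] M [-0.74  0.3   0.01] w 11.9 tilt [ 0.    -0.001 -1.   ]
39.81119427255324 -106.36666942062003
```

>>> {"api": "step_arm", "payload": {
  "deltas": [
    {"tx": 0,"ty": -3.49,"tz": -0.15,"yaw": 5,"jaw": 8},
    {"tx": 0,"ty": -3.49,"tz": -0.15,"yaw": 5,"jaw": 8},
    {"tx": 0,"ty": -3.49,"tz": -0.15,"yaw": 5,"jaw": 8},
    {"tx": 0,"ty": -3.49,"tz": -0.15,"yaw": 5,"jaw": 8},
    {"tx": 0,"ty": -3.49,"tz": -0.15,"yaw": 5,"jaw": 8},
    {"tx": 0,"ty": -3.49,"tz": -0.15,"yaw": 5,"jaw": 8},
    {"tx": 0,"ty": -3.49,"tz": -0.15,"yaw": 5,"jaw": 8},
    {"tx": 0,"ty": -3.49,"tz": -0.15,"yaw": 5,"jaw": 8},
    {"tx": 0,"ty": -3.49,"tz": -0.15,"yaw": 5,"jaw": 8},
    {"tx": 0,"ty": -3.49,"tz": -0.15,"yaw": 5,"jaw": 8},
    {"tx": 0,"ty": 0,"tz": 0,"yaw": 0,"jaw": 8}
  ]
}}

```text
time: 20.08
tcp_pos: [476.1, -292.3, 164.1]
orientation: [-0.145, -0.692, -0.145, 0.693]
wrist_force: [-6.6, -2.1, 2.4]
grip_width: 12.1
```

```bash
python3 - <<'E'
from h import *
s,M=st();d=s['tcp_pos'][:2]-[513.2,-276.8];print(np.hypot(*d),np.degrees(np.arctan2(d[1],d[0])))
E
```

```text
t 20.08 p [ 476.07 -292.27  164.15] yawY -66.39 F [-6.6 -2.1  2.4] M [-0.41  1.14 -0.01] w 12.1 tilt [-0.001 -0.    -1.   ]
40.22467817770624 -157.38380411072447
```

>>> {"api": "step_arm", "payload": {
  "deltas": [
    {"tx": 0,"ty": -1.4,"tz": 0.4,"yaw": 2,"jaw": 8},
    {"tx": 0,"ty": -1.4,"tz": 0.4,"yaw": 2,"jaw": 8},
    {"tx": 0,"ty": 0,"tz": 0,"yaw": 0,"jaw": 8}
  ]
}}

```text
time: 20.33
tcp_pos: [475.1, -289.9, 164.2]
orientation: [-0.122, -0.697, -0.121, 0.697]
wrist_force: [-2.1, -0.6, 2.3]
grip_width: 11.5
```

```bash
python3 - <<'E'
from h import *
s,M=st();d=s['tcp_pos'][:2]-[513.2,-276.8];print(np.hypot(*d),np.degrees(np.arctan2(d[1],d[0])),M.T@s['wrist_force'])
E
```

```text
t 20.33 p [ 475.07 -289.94  164.16] yawY -70.2 F [-2.1 -0.6  2.3] M [-0.2   0.31  0.  ] w 11.5 tilt [ 0. -0. -1.]
40.33378755246672 -160.99270092749234 [-2.28781074 -0.18534262  2.20232489]
```

>>> {"api": "step_arm", "payload": {
  "deltas": [
    {"tx": 0,"ty": -1,"tz": 0,"yaw": 1.4,"jaw": 8},
    {"tx": 0,"ty": 0,"tz": 0,"yaw": 0,"jaw": 8}
  ]
}}

```text
time: 20.5
tcp_pos: [474.8, -289.1, 164.1]
orientation: [-0.113, -0.698, -0.113, 0.698]
wrist_force: [-1.6, -1.2, 2.6]
grip_width: 11.5
```

```bash
python3 - <<'E'
from h import *
s,M=st();d=s['tcp_pos'][:2]-[513.2,-276.8];print(np.hypot(*d),np.degrees(np.arctan2(d[1],d[0])),M.T@s['wrist_force'])
E
```

```text
t 20.5 p [ 474.78 -289.08  164.13] yawY -71.56 F [-1.6 -1.2  2.6] M [-0.22  0.37 -0.02] w 11.5 tilt [-0. -0. -1.]
40.33665458856189 -162.27349853490983 [-2.55484416  0.64712566  1.89738663]
```

>>> {"api": "step_arm", "payload": {
  "deltas": [
    {"tx": 0,"ty": 0,"tz": 0,"yaw": 0,"jaw": 30},
    {"tx": 0,"ty": 0,"tz": 0,"yaw": 0,"jaw": 34},
    {"tx": 0,"ty": 0,"tz": 0,"yaw": 0,"jaw": 34},
    {"tx": 0,"ty": 0,"tz": 0,"yaw": 0,"jaw": 34},
    {"tx": -8,"ty": 0,"tz": 0,"yaw": 0,"jaw": 34},
    {"tx": -20,"ty": 0,"tz": 0,"yaw": 0,"jaw": 34},
    {"tx": -25,"ty": 0,"tz": 0,"yaw": 0,"jaw": 34},
    {"tx": -25,"ty": 0,"tz": 0,"yaw": 0,"jaw": 34},
    {"tx": 0,"ty": -20,"tz": 0,"yaw": 0,"jaw": 34},
    {"tx": 0,"ty": -25,"tz": 0,"yaw": 0,"jaw": 34},
    {"tx": 0,"ty": -30,"tz": 0,"yaw": 0,"jaw": 34},
    {"tx": 0,"ty": -30,"tz": 0,"yaw": 0,"jaw": 34},
    {"tx": 0,"ty": -30,"tz": 0,"yaw": 0,"jaw": 34},
    {"tx": 0,"ty": -30,"tz": 0,"yaw": 0,"jaw": 34},
    {"tx": 0,"ty": -30,"tz": 0,"yaw": 0,"jaw": 34},
    {"tx": 0,"ty": -15,"tz": 0,"yaw": 0,"jaw": 34},
    {"tx": 0,"ty": 0,"tz": 0,"yaw": 0,"jaw": 34},
    {"tx": 0,"ty": 0,"tz": 0,"yaw": 0,"jaw": 34}
  ]
}}

```text
time: 22.0
tcp_pos: [409.0, -89.4, 242.6]
orientation: [0.114, 0.698, 0.113, -0.698]
wrist_force: [0.9, -0.5, 0.9]
grip_width: 34.2
```

```bash
python3 - <<'E'
from h import *
st()
p=capture('top');save(p,'topF');q=capture('side');save(q,'sideF')
for n,pp,c,k in (('side',q,(250,100,370,200),6),('top',p,(355,170,455,262),7)):
    im=pp['pixels'][c[1]:c[3],c[0]:c[2],::-1];cv2.imwrite(f'pics/{n}11.png',cv2.resize(im,None,fx=k,fy=k,interpolation=2))
E
```

```text
t 22.0 p [409.   -89.39 242.63] yawY -71.57 F [ 0.9 -0.5  0.9] M [ 0.01 -0.04  0.01] w 34.2 tilt [ 0.001 -0.001 -1.   ]
```

View pics/side11.png

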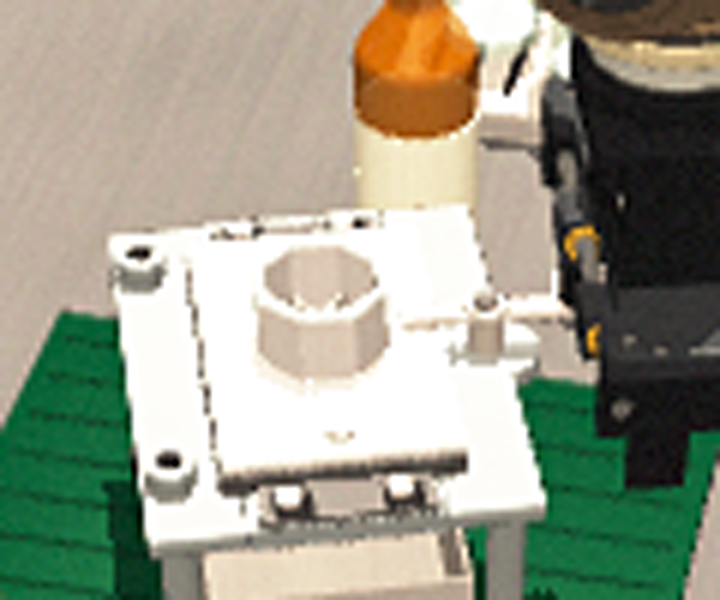

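View pics/top11.png

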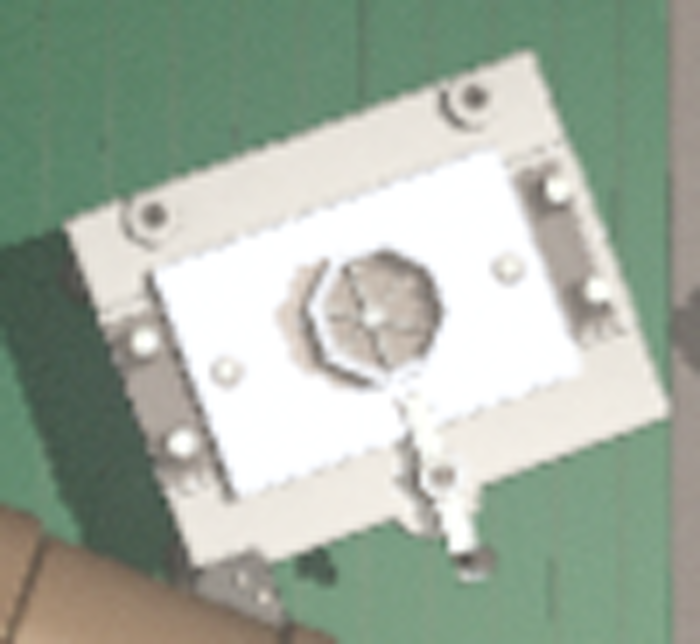

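View pics/topF.png

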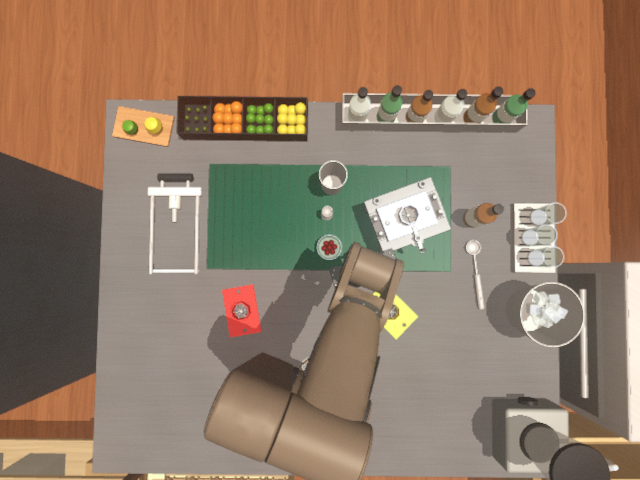

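The catch's nose (top crop (408,375)) lies square across the plate's edge, with the peg at (475,560). Both studs show in their holes, the arm touches nothing, and the other items are where they were. I'll hand in.

```bash
python3 -c "
from h import *
print(ticket.close_job())"
```

```text
the job is handed in; nothing more can be done
None
```

The blade plate is seated on the wedger with the catch swung across its edge. I handed the job in at about 22 s, with the arm clear of everything.

- **Seating:** I gripped the bare plate by its collar and lowered it onto the seat in 0.5 to 1 mm steps. The holes went over the studs on the first descent, so no sliding search was needed. It touched down at the height expected for a flush fit, and I pressed with about 10 N.
- **Catch:** I pinched the peg and turned it about 102° clockwise, to roughly 1.62 rad, just short of its stop at 1.65. That angle is worked out from the fingers' position and the pivot position found in the pictures. Force on the tool while turning was under 8 N at each check.
- **Last checks:** The final top view shows both studs inside the holes, and the plate lies flat in both views. The catch nose is square across the plate's edge, and the other items look to be where they started. No check failed.

Some early moves lagged behind their commands because of the speed limits, and I corrected those before the grasp.

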